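# Slide the tall crate into the corner stop

## Robot

A 6-joint arm with a two-finger parallel gripper is mounted at the origin on a cart in front of the work surface, level with it; the furniture and walls round the work are solid. World frame = base frame: x ahead of the robot, y to its left, z up, the work surface at z = 0. Lengths are in m, angles in rad, forces in N, time in s.
With the tool pointing down it reaches from about 0.425 to 0.95 m from the base axis. Payload 3.5 kg.
Tool frame: the origin (TCP) lies on the centre line of the jaws, within the pads' length; the fingertips stand tip_extent ahead of it and the grasp point (between the pads) lies 2 mm behind it (tip_extent is the distance from the TCP to the fingertips, in m); z points along the fingers, y is the direction in which the jaws open and shut (so a half turn about z gives the same grasp; the last joint's range is limited). The gripper opens to 85 mm and grips with 20 to 120 N. Pads are 22 mm wide; open, the fingers measure 114 mm over their backs; the gripper's body (76 mm by 85 mm) begins 54 mm behind the grasp point. The pads swing forward as they close: fully open they stand 13 mm farther back than shut.
Start: joints at [1.078, 0.286, 1.577, -0, 1.279, -0.15], TCP at [0.227, 0.636, 0.248] pointing down, gripper open.
Joint ranges: [-2.77, 2.77], [-0.9, 2.22], [0.21, 2.48], [-1.53, 4.67], [0.24, 2.81], [-2.84, 2.84]. Speed limits (rad/s): [2.79, 2.79, 3.14, 3.14, 3.14, 3.14].

## Interface

Orientations are given as a unit quaternion [x, y, z, w].
In Python, from plant import * gives the robot as it stands.
- The arm moves only by the shell command python3 -m crank 'ROWS' [FORCE]. ROWS is JSON, a list of rows, each a list of 7 numbers: the gripper's target within -1 to 1 (shut at 1, half-way at 0, fully open at -1), then the shift along the tool's x, y, z in cm, then the turn, a rotation vector about the tool's x, y, z in degrees. In form: [[fingers, tx, ty, tz, wx, wy, wz], ...]. A call has 1 to 5 rows; each row shifts and turns the commanded pose from where the row before left it, along the tool's axes as they then stand; what a row does not reach is not made up. A row lasts 1/10 s, in which the tool goes at most 50 mm and 8.59 degrees, less where a joint would pass 70% of its speed; a pose out of reach is approached as far as the arm can. A call is refused whole if a number of a shift passes 5 or a number of a turn 8.59, either way. A call with a gripper value outside its range is refused whole. The fingers move at their own pace and stop on an object; FORCE is the grip in N (left out, the last holds). Time passes only in rows, so rows that do not move let the fingers close. It gives the time, the measured TCP pose, the force and the opening at its end, in the units of the state.
- get_state(): the state, without advancing time (a new reading comes with each control period).
- read_camera(name): name is "scene" or "side" or "wrist"; returns a dict with "color" (480x640x3 uint8, red, green, blue), "vfov" (degrees; the focal length in pixels is half the picture's height over the tangent of half this angle, whatever the lens; pixels are square), "cx", "cy" (the principal point, pixels), "cam_to_world" (4x4, takes a point from camera to world coordinates). Camera axes: x right, y up, looking along -z (the intrinsics and any distortion apply to the point x, -y, -z); pixel columns grow to the right and rows downward; lengths in m; the calibration is good to about 2 mm. A picture is of the moment at which its call begins. There is no depth.
- sign_off(): hands the job in, once; it reports no verdict.
Trained networks look in the newest picture that a camera, given by its name, has taken for a name from the list of things; names that differ only in an ending like _2 or _b are one class to them, and where a whole thing is asked for, a point or a joint stands for the part that bears it (a point fixed in the world has none). Each returns a list of dicts, best first, with "p" (0 to 1); they miss things now and then, are a little off and sometimes report something else, mostly with a low value. They report only what shows in the picture. A call takes as long as a camera call.
- trace(thing, camera): "pixels" (480x640 bool, what is visible of it) and "location" ([column, row] in pixels, amid what is visible of it).
- place_of(thing, camera): "location" ([column, row] in pixels: a listed point, or the origin of a listed thing).
The state is a dict: "time": time; "qpos": joint angles; "dq": joint speeds; "joint_efforts": joint torques, N m; "eef_pos": TCP position; "tcp_rot": TCP orientation; "contact_force": force on the tool from outside, world axes, zero at the start; "wrist_torque": the same for the moment, N m; "opening": opening from 0.0 (shut) to 1.0 (fully open).
Only numpy, scipy, OpenCV 4.12 (cv2) and the standard library are available. Lean on these libraries where they do the work, as an engineer would, in place of code of your own. Each camera call takes 0.05 s, during which the arm holds its last target.

## Task

Push the tall wooden crate along the bench into the corner stop until it stands flush against both metal bars, ready for strapping. It is heavy and topples if pushed high up, so push low at its foot and let it slide, standing flat all the way: never tip it, pick it up or carry it. Leave the other things on the bench where they are.

Things in the scene. Friction and masses are not known exactly. Their poses are not given: they have to be found in the camera images.
- crate: Tall closed light-wood crate, 100 x 100 mm in plan, 200 mm high, 0.6 to 1 kg, loose on the bench. Origin: centre of its underside; z up, x and y square to its sides. A flat plinth 40 mm high on a rubber sole runs round its foot; the panels above lie 6 mm back. Pushed at the plinth it slides; pushed above some 60 to 80 mm it tips, so lean the tool, tips forward, to keep the gripper's body off it.
- stop: Corner stop fixed on the bench: two aluminium bars, 18 mm thick, 45 mm high, at a right angle. Origin: inner corner, at bench height; x to the back, y to the left, z up (turned up to 0.12 rad). Back bar's inner face: x = 0, 250 mm long towards -y. Side bar's inner face: y = 0, 160 mm long towards -x. The crate starts at x < 0, y < 0; flush with both bars its origin is at (-50, -50) mm.
- brown_tape: Bystander: roll of brown packing tape lying flat, 117 mm across, 48 mm high; origin at the centre of its underside. It stays where it is.
- round_tin: Bystander: round white tin, 62 mm across, 22 mm high; origin at the centre of its underside. It stays where it is.
- label_roll: Bystander: white roll of labels standing on end, 66 mm across, 60 mm high; origin at the centre of its underside. It stays where it is.
- small_box: Bystander: small kraft-board box, 57 x 72 x 40 mm; origin at the centre of its underside. It stays where it is.
- spool: Bystander: thread spool standing upright, 31 mm across, 60 mm high; origin at the centre of its underside. It stays where it is.

How it is judged:
By the outcome, as a careful person would: the job done as asked, in the order asked, and still so for the second after the job is handed in, with the robot touching nothing.
It also fails if it takes over 72 s, if anything falls off the work surface, if the arm or the gripper's body presses on something with over 40 N, if the wrist force passes 120 N, or if a joint passes its speed limit or range.

## Working session

There is one attempt and no reset: what is moved stays moved. The work goes in short steps, Python scripts to look and compute and a shell command to move; the robot and the scene stay as the last step left them, time stands still between calls to the robot, and variables do not carry over. Pictures are saved under pics/ and viewed, and the job is handed in when it is done.

```bash
ls; mkdir -p pics; python3 - <<'E'
from plant import *
import cv2
s=get_state();print(s)
for c in ["scene","side","wrist"]:
    r=read_camera(c);cv2.imwrite(f"pics/{c}0.png",r["color"][:,:,::-1])
    print(c,[ (k,v) for k,v in r.items() if k!="color"])
    for t in ["crate","stop","brown_tape","round_tin","label_roll","small_box","spool"]:
        print(t,[(round(d["p"],2),[round(x) for x in d["location"]]) for d in place_of(t,c)][:2])
E
```

```text
pics
{'time': 0.0, 'qpos': array([ 1.07799640e+00,  2.87184928e-01,  1.57816539e+00,  1.71616579e-06,
        1.27863088e+00, -1.50009306e-01]), 'dq': array([-0.00063202,  0.00243112,  0.00051107, -0.00225059, -0.00061345,
       -0.00026188]), 'joint_efforts': array([-1.18831595e-03, -4.05965567e+01, -2.92631668e+01, -1.72276937e-04,
        5.70354328e-03,  6.88781768e-06]), 'eef_pos': array([0.22656   , 0.6351847 , 0.24694059]), 'tcp_rot': array([ 1.70557504e-01,  9.85347001e-01, -1.13285793e-03, -3.78049674e-04]), 'contact_force': array([-0.23770629, -0.90218462,  0.39587984]), 'wrist_torque': array([ 0.02801963,  0.04445049, -0.02143833]), 'opening': 1.0033025016216908}
scene [('vfov', 47.46535443211538), ('cx', 323.9529352188546), ('cy', 228.04540230757638), ('cam_to_world', array([[ 0.8253895 ,  0.30955757, -0.47212952, -0.21204788],
       [-0.5644419 ,  0.46984439, -0.67871318, -1.13170671],
       [ 0.0117266 ,  0.82669242,  0.56253189,  0.899483  ],
       [ 0.        ,  0.        ,  0.        ,  1.        ]]))]
crate [(0.6, [328, 224])]
stop []
brown_tape [(0.75, [247, 20
[... 481 characters left out ...]
   ,  1.        ]]))]
crate [(0.83, [326, 239])]
stop [(0.8, [351, 190])]
brown_tape [(0.75, [252, 194])]
round_tin [(0.6, [286, 331])]
label_roll [(0.75, [415, 394]), (0.66, [355, 192])]
small_box [(0.87, [225, 175]), (0.49, [325, 237])]
spool [(0.84, [249, 213])]
wrist [('vfov', 65.72890944700633), ('cx', 321.2788727980012), ('cy', 241.52390474094182), ('cam_to_world', array([[ 0.33670725, -0.90110013, -0.27321565,  0.1567881 ],
       [ 0.94160884,  0.32191009,  0.0987253 ,  0.65972919],
       [-0.00101051, -0.29050379,  0.95687331,  0.37483953],
       [ 0.        ,  0.        ,  0.        ,  1.        ]]))]
crate []
stop []
brown_tape []
round_tin []
label_roll []
small_box []
spool []
```

View pics/scene0.png

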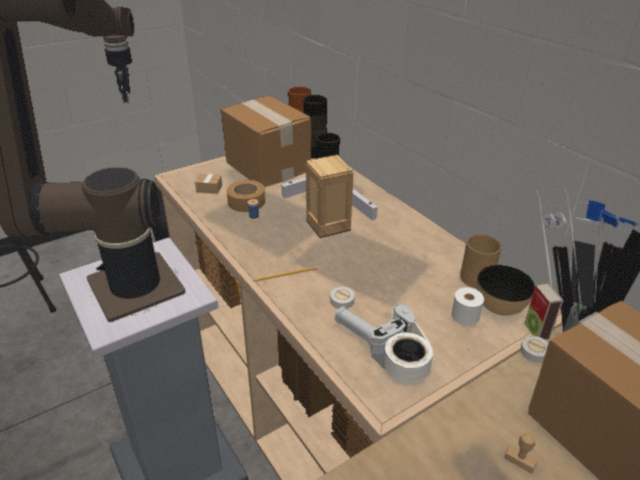

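View pics/side0.png

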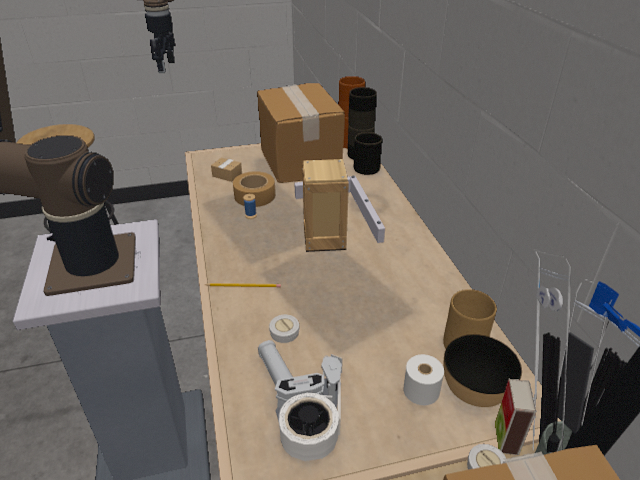

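View pics/wrist0.png

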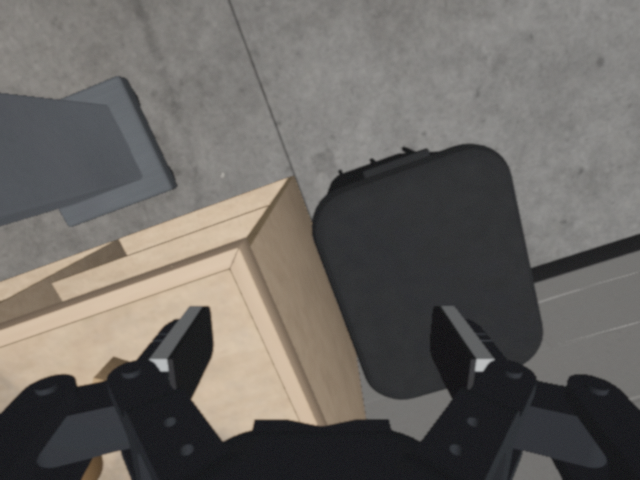

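```bash
cat > h.py <<'E'
import numpy as np,cv2
def K(r):
    f=240/np.tan(np.radians(r["vfov"])/2); return f,r["cx"],r["cy"]
def ray(r,u,v):
    f,cx,cy=K(r); M=r["cam_to_world"]
    return M[:3,3],M[:3,:3]@np.array([(u-cx)/f,-(v-cy)/f,-1])
def onz(r,u,v,z=0):
    o,d=ray(r,u,v); return o+d*(z-o[2])/d[2]
def proj(r,P):
    f,cx,cy=K(r); M=r["cam_to_world"]; p=(np.asarray(P,float)-M[:3,3])@M[:3,:3]
    return np.stack([cx+f*p[...,0]/-p[...,2],cy+f*p[...,1]/p[...,2]],-1)
E
python3 - <<'E'
from plant import *
from h import *
for c in ["scene","side"]:
    r=read_camera(c)
    im=r["color"][:,:,::-1]
    b=(260,140,400,260) if c=="scene" else (270,150,410,270)
    cv2.imwrite(f"pics/{c}1.png",cv2.resize(im[b[1]:b[3],b[0]:b[2]],None,fx=5,fy=5,interpolation=cv2.INTER_CUBIC)[:600,:800])
    for t in ["crate","stop","brown_tape","round_tin","label_roll","small_box","spool"]:
        for d in place_of(t,c)[:2]: print(c,t,round(d["p"],2),np.round(d["location"]),onz(r,*d["location"]).round(3))
E
```

```text
scene crate 0.81 [330. 223.] [ 0.573 -0.035  0.   ]
scene brown_tape 0.66 [248. 202.] [0.427 0.207 0.   ]
scene round_tin 0.87 [340. 300.] [ 0.399 -0.326  0.   ]
scene label_roll 0.95 [467. 317.] [ 0.615 -0.542  0.   ]
scene small_box 0.91 [209. 190.] [0.356 0.342 0.   ]
scene spool 0.67 [254. 216.] [0.404 0.126 0.   ]
side crate 0.62 [325. 240.] [ 0.562 -0.049  0.   ]
side stop 0.75 [351. 190.] [0.696 0.167 0.   ]
side brown_tape 0.6 [253. 195.] [0.416 0.21  0.   ]
side brown_tape 0.36 [326. 238.] [ 0.567 -0.038  0.   ]
side round_tin 0.73 [289. 333.] [ 0.41  -0.338  0.   ]
side label_roll 0.84 [417. 394.] [ 0.605 -0.543  0.   ]
side small_box 0.67 [224. 175.] [0.349 0.348 0.   ]
side spool 0.77 [252. 214.] [0.399 0.118 0.   ]
```

View pics/scene1.png

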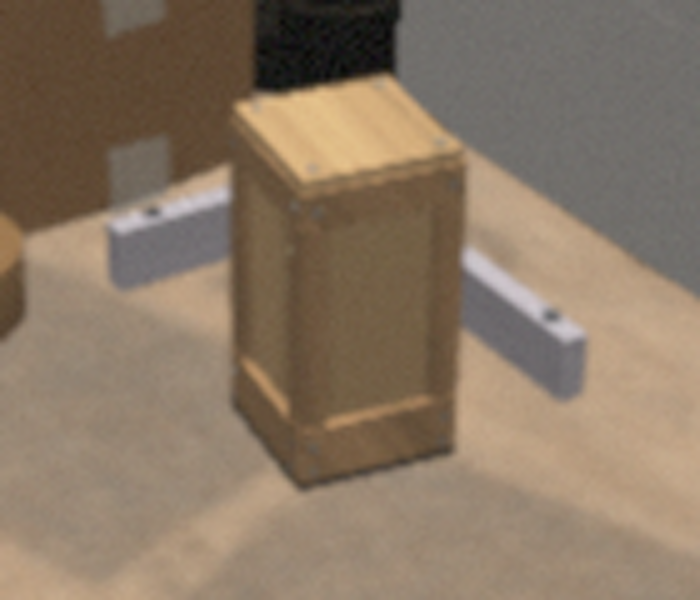

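View pics/side1.png

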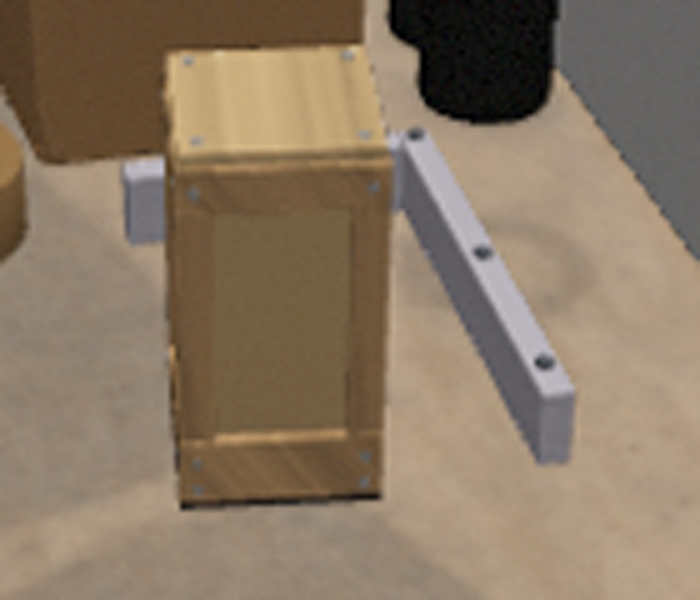

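```bash
cat > fit.py <<'E'
from plant import *
from h import *
from scipy.optimize import least_squares
def world(p,L):
    c,s=np.cos(p[2]),np.sin(p[2]);L=np.array(L,float)
    return np.stack([p[0]+c*L[:,0]-s*L[:,1],p[1]+s*L[:,0]+c*L[:,1],L[:,2]],1)
def fit(obs,x0):
    # obs: list (cam dict, local pts, pix)
    f=lambda p:np.concatenate([(proj(r,world(p,L))-np.array(px)).ravel() for r,L,px in obs])
    o=least_squares(f,x0,loss="soft_l1");return o.x,f(o.x)
E
python3 - <<'E'
from fit import *
sc,sd=read_camera("scene"),read_camera("side")
h=.05
x,e=fit([(sc,[[-h,-h,0],[h,-h,0],[-h,h,0]],[(320.6,237.6),(350,231),(307,221)]),(sd,[[-h,-h,0],[h,-h,0]],[(306.2,251.4),(346,249.4)])],[.57,-.04,0])
print("crate",x.round(4),e.round(1))
y,e=fit([(sc,[[0,-.25,0],[-.16,0,0],[-.16,0,.045],[0,-.25,.045]],[(373.4,220),(284,197.6),(282.4,186.4),(372.2,209.4)]),
 (sd,[[0,-.25,0],[0,-.25,.045],[.018,-.25,.045],[-.16,0,0],[-.16,0,.045]],[(377.6,242.6),(377.6,229.6),(384.6,227.6),(296,198.6),(294.8,185.6)])],[.7,.16,0])
print("stop",y.round(4),e.round(1))
R=np.array([[np.cos(y[2]),-np.sin(y[2])],[np.sin(y[2]),np.cos(y[2])]])
print("crate in stop",(R.T@(x[:2]-y[:2])).round(4),x[2]-y[2],"goal",y[:2]+R@[-.05,-.05])
# overlay
for n,r,b in(("scene",sc,(260,140)),("side",sd,(270,150))):
    im=cv2.resize(r["color"][:,:,::-1][b[1]:b[1]+120,b[0]:b[0]+140],None,fx=5,fy=5,interpolation=cv2.INTER_CUBIC).copy()
    def poly(p,L):
        q=((proj(r,world(p,L))-b+.5)*5).round().astype(int)
        cv2.polylines(im,[q],False,(0,0,255),1)
    poly(x,[[-h,h,0],[-h,-h,0],[h,-h,0]]);poly(x,[[-h,h,.2],[-h,-h,.2],[h,-h,.2],[h,h,.2],[-h,h,.2]])
    for z in(0,.045):poly(y,[[-.16,0,z],[0,0,z],[0,-.25,z],[.018,-.25,z]])
    cv2.imwrite(f"pics/{n}_ov.png",im)
E
```

```text
crate [ 0.5624 -0.0415 -0.1789] [-0.8  0.5  1.2 -0.7 -0.7 -0.7 -0.2  0.2  0.5  0.5]
stop [ 0.6904  0.1574 -0.0258] [-1.9  0.7 -0.2  0.9  1.  -0.2  0.3 -1.5 -0.7  0.7  0.4 -0.9  0.4  0.1
 -0.4  0.4  0.3 -0.4]
crate in stop [-0.1229 -0.2021] -0.15318000760676806 goal [0.63915272 0.10869663]
```

```bash
python3 -c "
import cv2,numpy as np
cv2.imwrite('pics/ov.png',cv2.resize(np.hstack([cv2.imread('pics/scene_ov.png')[:,:,:],cv2.imread('pics/side_ov.png')]),(800,343)))"
```

```text
(no output)
```

View pics/ov.png

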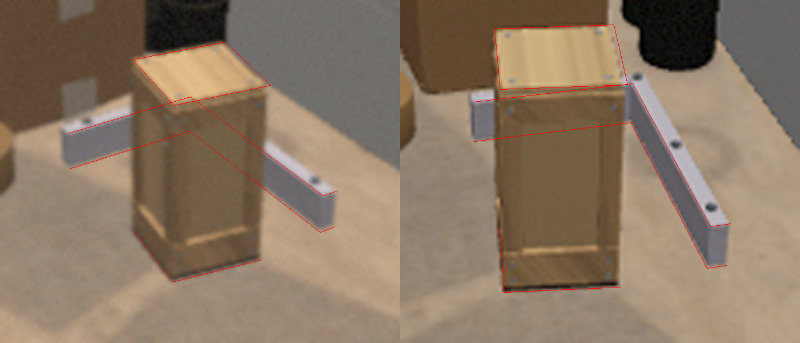

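```bash
python3 -m crank '[[0,-4,-3,0,0,0,0],[0,-4.5,-4,0,0,0,0],[0,-4.5,-4.5,0,0,0,0],[0,-4.5,-4.5,0,0,0,0],[0,-4.5,-4.5,0,0,0,0]]'
python3 -m crank '[[0,-4,-4.5,0,0,0,0],[0,-4,-4.5,0,0,0,0],[0,-4,-4.5,0,0,0,0],[0,-4,-4.5,0,0,0,0],[0,0,-4,0,0,0,0]]'
python3 -m crank '[[0,0,0,0,0,0,0],[0,0,0,0,0,0,0]]'
python3 go.py x 30 -.25 -.2 .2
```

```text
time: 2.6
eef_pos: [0.3432, 0.4129, 0.2485]
tcp_rot: [0.17, 0.985, 0.0, 0.0]
contact_force: [0.3, -0.8, 0.3]
opening: 0.499
time: 3.1
eef_pos: [0.4063, 0.1889, 0.2491]
tcp_rot: [0.172, 0.985, 0.0, 0.001]
contact_force: [-0.1, -0.9, 0.5]
opening: 0.5
time: 3.3
eef_pos: [0.4043, 0.191, 0.2486]
tcp_rot: [0.172, 0.985, 0.0, 0.0]
contact_force: [0.6, -0.0, 0.7]
opening: 0.5
t 3.3 TCP stop [-0.2869  0.0262  0.2486] F [0.59980032 0.01547828] 0.7 open 0.5 q [ 0.21 -0.24  2.11  0.    1.27 -1.01]
turn deg [ -4.7 -29.7 -17.9] | 35.0 shift cm, final axes [ -0.76 -22.62   6.05] current axes [-10.59 -20.33   4.85]
```

```bash
python3 -m crank '[[0,0,-2,0,-0.95,-5.95,-3.6],[0,0,-3,0,-0.95,-5.95,-3.6],[0,0,-4,0,-0.95,-5.95,-3.6],[0,0,-4,0,-0.95,-5.95,-3.6],[0,0,-4,0,-0.95,-5.95,-3.6]]'
python3 -m crank '[[0,0,-3,0,0,0,0],[0,0,0,0,0,0,0]]'
python3 go.py x 30 -.25 -.2 .15
```

```text
time: 3.8
eef_pos: [0.381, 0.0374, 0.2527]
tcp_rot: [0.015, 0.97, -0.001, 0.243]
contact_force: [0.9, 1.2, -0.2]
opening: 0.502
time: 4.0
eef_pos: [0.3816, 0.0041, 0.2552]
tcp_rot: [0.021, 0.97, -0.003, 0.243]
contact_force: [-0.7, -0.7, 0.9]
opening: 0.503
t 4.0 TCP stop [-0.3047 -0.1612  0.2552] F [-0.68170904 -0.71782504] 0.9 open 0.5 q [-0.35 -0.78  2.48  0.18  0.98 -1.94]
turn deg [-0.2 -1.8 -1. ] | 2.1 shift cm, final axes [ 0.52 -3.88 11.84] current axes [ 0.07 -3.84 11.87]
```

```bash
python3 -m crank '[[0,0,-0.8,2.5,0,-0.4,-0.2],[0,0,-0.8,2.5,0,-0.4,-0.2],[0,0,-0.8,2.5,0,-0.4,-0.2],[0,0,-0.8,2.5,0,-0.4,-0.2],[0,0,-0.7,1,0,-0.3,-0.2]]'
python3 -m crank '[[0,0,0,0,0,0,0]]'
python3 go.py x 30 -.23 -.207 .03
```

```text
time: 4.5
eef_pos: [0.4405, -0.0316, 0.1592]
tcp_rot: [0.009, 0.968, -0.002, 0.253]
contact_force: [-0.2, 0.5, 0.4]
opening: 0.498
time: 4.6
eef_pos: [0.4403, -0.032, 0.1598]
tcp_rot: [0.009, 0.968, -0.002, 0.252]
contact_force: [-0.8, -0.7, -0.5]
opening: 0.504
t 4.6 TCP stop [-0.2451 -0.1958  0.1598] F [-0.78167576 -0.72040475] -0.5 open 0.5 q [-0.4  -0.44  2.48  0.31  0.64 -2.16]
turn deg [ 0.2 -0.8  0.3] | 0.9 shift cm, final axes [ 5.18 -1.12 12.  ] current axes [ 5.02 -1.13 12.06]
```

```bash
python3 -m crank '[[0,1,-0.3,2.4,0,-0.4,0],[0,1,-0.3,2.4,0,-0.4,0],[0,1,-0.3,2.4,0,0,0],[0,1,-0.2,2.4,0,0,0],[0,0.7,0,1.5,0,0,0]]'
python3 -m crank '[[0,0,0,0,0,0,0]]'
python3 go.py x 30 -.23 -.207 .03
python3 - <<'E'
from plant import *
import cv2,numpy as np
a=read_camera("scene")["color"][80:300,130:480];b=read_camera("side")["color"][80:300,130:480]
cv2.imwrite("pics/a2.png",cv2.resize(np.hstack([a,b])[:,:,::-1],(800,251)))
E
```

```text
time: 5.1
eef_pos: [0.4648, -0.0448, 0.0439]
tcp_rot: [0.009, 0.966, -0.003, 0.258]
contact_force: [-0.1, -0.1, -0.0]
opening: 0.507
time: 5.2
eef_pos: [0.4635, -0.0443, 0.0429]
tcp_rot: [0.009, 0.967, -0.002, 0.256]
contact_force: [-0.4, 1.4, -0.4]
opening: 0.502
t 5.2 TCP stop [-0.2216 -0.2075  0.0429] F [-0.43598287  1.38921522] -0.4 open 0.5 q [-0.41 -0.08  2.48  0.66  0.32 -2.55]
turn deg [ 0.2 -0.3  0.3] | 0.5 shift cm, final axes [1.37 0.05 0.7 ] current axes [1.37 0.05 0.71]
```

View pics/a2.png

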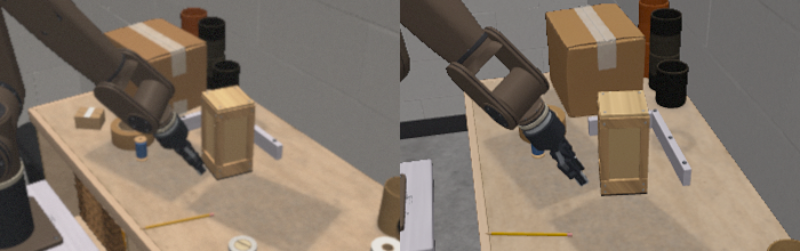

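```bash
python3 -m crank '[[0,-0.6,0,0.95,0,0,0],[0,-0.6,0,0.95,0,0,0],[0,-0.7,0,0.4,0,0,0],[0,-0.7,0,0.4,0,0,0],[0,-0.5,0,0.3,0,0,0]]'
python3 go.py x 30 -.117 -.2 .03
```

```text
time: 5.8
eef_pos: [0.5067, -0.0472, 0.0353]
tcp_rot: [0.01, 0.966, -0.004, 0.259]
contact_force: [-5.7, -2.4, 2.3]
opening: 0.497
t 5.8 TCP stop [-0.1783 -0.2093  0.0353] F [-5.6361899  -2.54624496] 2.3 open 0.5 q [-0.37  0.05  2.38  0.68  0.27 -2.54]
turn deg [0.  0.  0.3] | 0.3 shift cm, final axes [-5.04  0.93  3.53] current axes [-5.05  0.9   3.53]
```

```bash
python3 -m crank '[[0,-0.6,0,0.35,0,0,0],[0,-0.6,0,0.35,0,0,0],[0,-0.6,0,0.35,0,0,0],[0,-0.6,0,0.35,0,0,0]]'
python3 go.py x 30 -.117 -.2 .03
python3 - <<'E'
from plant import *
import cv2,numpy as np
a=read_camera("scene")["color"][100:280,200:440];b=read_camera("side")["color"][100:280,200:440]
cv2.imwrite("pics/a3.png",cv2.resize(np.hstack([a,b])[:,:,::-1],(800,300)))
E
```

```text
time: 6.2
eef_pos: [0.5337, -0.0469, 0.035]
tcp_rot: [0.009, 0.966, -0.003, 0.258]
contact_force: [-10.0, -0.1, 7.3]
opening: 0.5
t 6.2 TCP stop [-0.1514 -0.2083  0.035 ] F [-9.99409227 -0.3579381 ] 7.3 open 0.5 q [-0.35  0.11  2.32  0.64  0.27 -2.48]
turn deg [ 0.2 -0.1  0.4] | 0.4 shift cm, final axes [-2.73  0.83  2.15] current axes [-2.74  0.8   2.15]
```

View pics/a3.png

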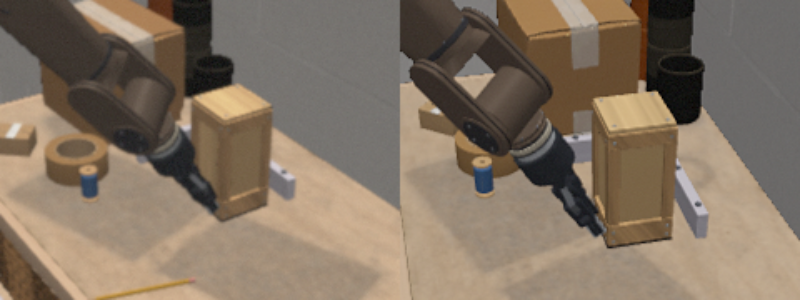

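```bash
python3 - <<'E'
from plant import *
import cv2,numpy as np
a=read_camera("scene")["color"][140:240,290:390];b=read_camera("side")["color"][150:250,290:390]
cv2.imwrite("pics/a4.png",cv2.resize(np.hstack([a,b])[:,:,::-1],(800,400),interpolation=cv2.INTER_CUBIC))
E
```

```text
(no output)
```

View pics/a4.png

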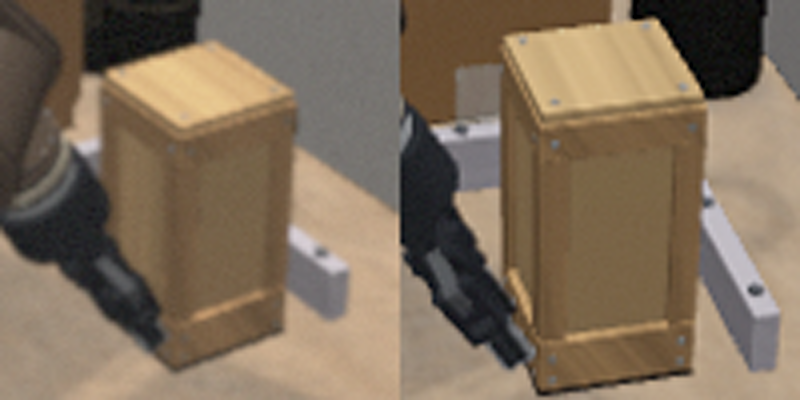

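```bash
cat > ct.py <<'E'
from fit import *
from go import stopframe,sy
h=.05
def tilt(scB,sdB,scT,sdT,hT=.05):
    """each dict name->pixel ; names n=(-h,-h) r=(h,-h) l=(-h,h) b=(h,h)"""
    sc,sd=read_camera("scene"),read_camera("side")
    Q={"n":(-1,-1),"r":(1,-1),"l":(-1,1),"b":(1,1)}
    for nm,A,B,z,hh in(("bottom",scB,sdB,0,.05),("top",scT,sdT,.2,hT)):
        ob=[(r,[[Q[k][0]*hh,Q[k][1]*hh,z] for k in D],list(D.values())) for r,D in((sc,A),(sd,B)) if D]
        x,e=fit(ob,[.58,0,0]);p=stopframe([x[0],x[1],0])
        print(nm,p[:2].round(4),"yaw rel",round(x[2]-sy,3),"res",e.round(1))
E
python3 - <<'E'
from ct import *
o=np.array([-.4,-.4])
f=lambda D:{k:np.array(v)+o for k,v in D.items()}
tilt(f(dict(n=(333.75,232),r=(360.75,222.5))),f(dict(n=(325,248.25),r=(362.5,243))),
f(dict(l=(315.75,158),n=(334.5,173),r=(364,164.25),b=(343.25,150.5))),f(dict(l=(315.75,159.25),n=(325.75,179.5),r=(366.75,175),b=(354.25,154.5))))
E
```

```text
bottom [-0.0832 -0.1888] yaw rel 0.014 res [-0.6  0.7  0.  -0.1 -0.2  0.1  0.9 -0.3]
top [-0.0865 -0.1961] yaw rel 0.008 res [-0.8  0.5  0.5 -0.   0.9 -0.5  0.9 -0.4 -1.3 -0.2 -1.4  0.   0.3 -0.6
  0.5  0. ]
```

```bash
python3 -m crank '[[0,-0.6,0,0.35,0,0,0],[0,-0.6,0,0.35,0,0,0],[0,-0.6,0,0.35,0,0,0],[0,-0.6,0,0.35,0,0,0]]'
python3 go.py x 30 -.117 -.2 .03
```

```text
time: 6.9
eef_pos: [0.5605, -0.0477, 0.0333]
tcp_rot: [0.009, 0.966, -0.003, 0.257]
contact_force: [-9.0, -0.6, 7.1]
opening: 0.502
t 6.9 TCP stop [-0.1245 -0.2083  0.0333] F [-8.9815265  -0.83197456] 7.1 open 0.5 q [-0.33  0.16  2.25  0.6   0.27 -2.43]
turn deg [ 0.2 -0.2  0.3] | 0.4 shift cm, final axes [-0.48  0.83  0.67] current axes [-0.49  0.83  0.67]
```

```bash
python3 -m crank '[[0,-0.4,0,0.25,0,0,0],[0,-0.3,0,0.15,0,0,0]]'
python3 -m crank '[[0,0,0,0,0,0,0]]'
python3 go.py x 30 -.117 -.2 .03
python3 - <<'E'
from plant import *
import cv2,numpy as np
a=read_camera("scene")["color"][140:240,290:390];b=read_camera("side")["color"][150:250,290:390]
cv2.imwrite("pics/a5.png",cv2.resize(np.hstack([a,b])[:,:,::-1],(800,400),interpolation=cv2.INTER_CUBIC))
E
```

```text
time: 7.1
eef_pos: [0.5686, -0.0479, 0.0332]
tcp_rot: [0.009, 0.966, -0.003, 0.257]
contact_force: [-8.0, -0.2, 5.3]
opening: 0.501
time: 7.2
eef_pos: [0.569, -0.048, 0.0333]
tcp_rot: [0.009, 0.966, -0.003, 0.257]
contact_force: [-3.3, 1.2, 0.3]
opening: 0.5
t 7.2 TCP stop [-0.1161 -0.2085  0.0333] F [-3.32985832  1.11447008] 0.3 open 0.5 q [-0.32  0.18  2.23  0.59  0.27 -2.41]
turn deg [ 0.1 -0.2  0.3] | 0.4 shift cm, final axes [0.25 0.85 0.24] current axes [0.24 0.85 0.24]
```

View pics/a5.png

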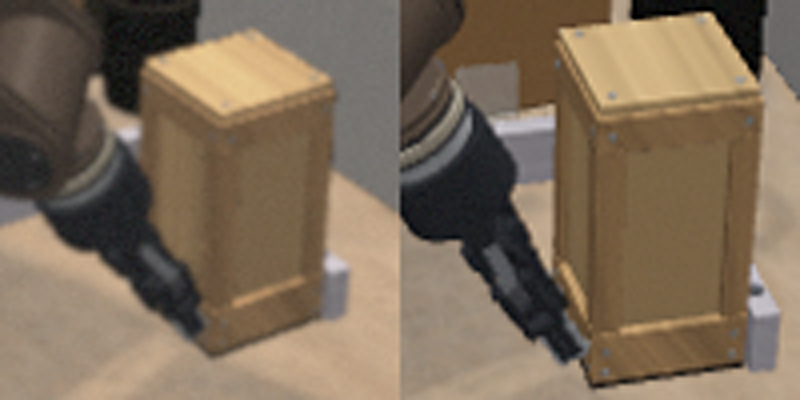

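```bash
python3 -m crank '[[0,1,0,-0.6,0,0,0],[0,2,0,-1.2,0,0,0],[0.5,2,0,-1.5,0,0,0],[1,1,-2,-2,0,0,0],[1,0,-4,-2,0,0,0]]'
python3 -m crank '[[1,0,-4,-2,0,0,0],[1,0,-3,-2,0,0,0],[1,0,-2,-1,0,0,0]]'
python3 go.py y 40 -.1 -.32 .1
```

```text
time: 7.8
eef_pos: [0.477, -0.1044, 0.0658]
tcp_rot: [0.008, 0.966, -0.002, 0.257]
contact_force: [1.1, -0.5, -0.6]
opening: 0.007
time: 8.1
eef_pos: [0.4531, -0.1992, 0.1135]
tcp_rot: [0.011, 0.965, -0.006, 0.26]
contact_force: [0.5, 0.0, 0.1]
opening: 0.0
t 8.1 TCP stop [-0.228  -0.3626  0.1135] F [0.4998336  0.01289857] 0.1 open 0.0 q [-0.79 -0.15  2.37  0.64  0.62 -2.81]
turn deg [-39.4  28.9  10.7] | 50.0 shift cm, final axes [-12.8    2.4    3.78] current axes [-10.4    4.25   7.59]
```

```bash
python3 -m crank '[[1,-1.5,0,0,0,5.6,2],[1,-1.5,0,0,0,5.6,2],[1,-1.5,0,0,0,5.6,2],[1,-1.5,0,0,0,5.6,2],[1,-1,0,0,0,5.6,2]]'
python3 -m crank '[[1,0,0,0,0,0,0]]'
python3 go.py y 40 -.1 -.32 .1
```

```text
time: 8.6
eef_pos: [0.5179, -0.2018, 0.1351]
tcp_rot: [0.092, 0.995, 0.021, 0.022]
contact_force: [0.5, -0.1, 0.3]
opening: 0.004
time: 8.7
eef_pos: [0.5196, -0.2024, 0.135]
tcp_rot: [0.091, 0.995, 0.021, 0.024]
contact_force: [-0.2, 0.4, 0.2]
opening: 0.002
t 8.7 TCP stop [-0.1615 -0.3641  0.135 ] F [-0.21025229  0.39470745] 0.2 open 0.0 q [-0.58  0.14  1.98  0.07  1.01 -2.  ]
turn deg [-37.5   5.7  -7.6] | 38.7 shift cm, final axes [-6.15  1.12  5.52] current axes [-5.22  5.14  3.98]
```

```bash
python3 -m crank '[[1,-0.5,0,0,-7.5,1.1,-1.5],[1,-1,0,0,-7.5,1.1,-1.5],[1,-1,0,0,-7.5,1.1,-1.5],[1,-1,0,0,-7.5,1.1,-1.5],[1,-1,0,0,-7.5,1.1,-1.5]]'
python3 -m crank '[[1,0,0,0,0,0,0]]'
python3 go.py y 40 -.045 -.31 .035
python3 - <<'E'
from plant import *
import cv2,numpy as np
a=read_camera("scene")["color"][100:280,260:500];b=read_camera("side")["color"][100:280,260:500]
cv2.imwrite("pics/a6.png",cv2.resize(np.hstack([a,b])[:,:,::-1],(800,300)))
E
```

```text
time: 9.2
eef_pos: [0.5612, -0.2071, 0.1349]
tcp_rot: [0.014, 0.939, 0.345, 0.007]
contact_force: [0.6, -0.2, -0.1]
opening: 0.001
time: 9.3
eef_pos: [0.5604, -0.208, 0.1315]
tcp_rot: [0.016, 0.939, 0.344, 0.005]
contact_force: [-0.6, 0.5, 0.1]
opening: -0.0
t 9.3 TCP stop [-0.1205 -0.3687  0.1315] F [-0.61269889  0.48435532] 0.1 open -0.0 q [-0.73  0.44  1.72  0.52  1.49 -2.44]
turn deg [ 0.2  0.2 -0.4] | 0.5 shift cm, final axes [-7.55 -1.71 11.17] current axes [-7.52 -1.71 11.19]
```

View pics/a6.png

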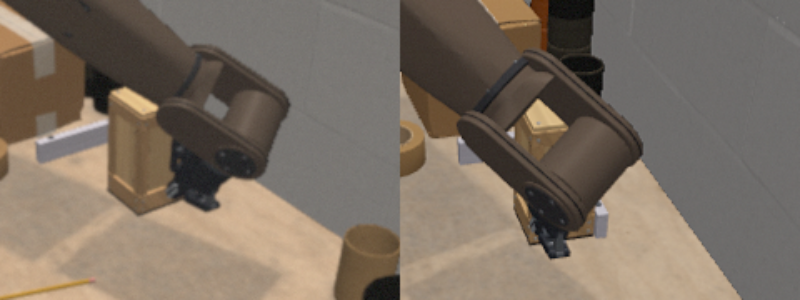

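```bash
python3 -m crank '[[1,-1.5,-0.3,2.2,0,0,0],[1,-1.5,-0.3,2.2,0,0,0],[1,-1.5,-0.4,2.2,0,0,0],[1,-1.5,-0.4,2.2,0,0,0],[1,-1.5,-0.3,2.2,0,0,-0.4]]'
python3 -m crank '[[1,0,0,0,0,0,0]]'
python3 go.py y 40 -.045 -.27 .032
python3 - <<'E'
from plant import *
import cv2,numpy as np
a=read_camera("scene")["color"][100:280,260:500];b=read_camera("side")["color"][100:280,260:500]
cv2.imwrite("pics/a7.png",cv2.resize(np.hstack([a,b])[:,:,::-1],(800,300)))
E
```

```text
time: 9.9
eef_pos: [0.6382, -0.1499, 0.0398]
tcp_rot: [0.01, 0.94, 0.341, 0.007]
contact_force: [-0.0, -0.9, -0.4]
opening: -0.001
time: 10.0
eef_pos: [0.637, -0.1478, 0.0375]
tcp_rot: [0.01, 0.939, 0.343, 0.004]
contact_force: [-1.0, -0.1, 1.3]
opening: 0.001
t 10.0 TCP stop [-0.0455 -0.3065  0.0375] F [-0.99708748 -0.12576386] 1.3 open 0.0 q [-0.58  0.64  1.62  0.59  1.35 -2.41]
turn deg [ 0.1 -0.1  0.2] | 0.3 shift cm, final axes [-0.05  2.44  2.76] current axes [-0.07  2.44  2.77]
```

View pics/a7.png

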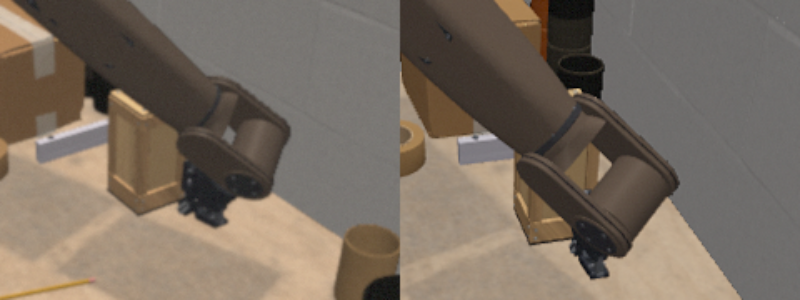

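```bash
python3 -m crank '[[1,0,0.1,0.9,0,0,0],[1,0,0.1,0.8,0,0,0],[1,0,0.75,0.65,0,0,0],[1,0,0.6,0.5,0,0,0],[1,0,0.4,0.3,0,0,0]]'
python3 go.py y 40 -.045 -.125 .028
```

```text
time: 10.6
eef_pos: [0.6387, -0.1149, 0.0276]
tcp_rot: [0.011, 0.939, 0.343, 0.006]
contact_force: [-0.8, 0.9, 0.2]
opening: -0.001
t 10.6 TCP stop [-0.0446 -0.2735  0.0276] F [-0.82295118  0.87906277] 0.2 open -0.0 q [-0.54  0.63  1.66  0.62  1.3  -2.4 ]
turn deg [0.1 0.1 0.2] | 0.3 shift cm, final axes [ 0.04 11.4   9.52] current axes [1.000e-02 1.139e+01 9.530e+00]
```

Not yet in contact; advance 0.7 cm per row.

```bash
python3 -m crank '[[1,0,0.55,0.45,0,0,0],[1,0,0.55,0.45,0,0,0],[1,0,0.55,0.45,0,0,0],[1,0,0.55,0.45,0,0,0],[1,0,0.55,0.45,0,0,0]]'
python3 go.py y 40 -.045 -.125 .028
python3 -m crank '[[1,0,0.55,0.45,0,0,0],[1,0,0.55,0.45,0,0,0],[1,0,0.55,0.45,0,0,0],[1,0,0.55,0.45,0,0,0]]'
python3 go.py y 40 -.045 -.125 .028
python3 - <<'E'
from plant import *
import cv2,numpy as np
a=read_camera("scene")["color"][100:280,240:480];b=read_camera("side")["color"][100:280,240:480]
cv2.imwrite("pics/a8.png",cv2.resize(np.hstack([a,b])[:,:,::-1],(800,300)))
E
```

```text
time: 11.1
eef_pos: [0.6402, -0.0812, 0.028]
tcp_rot: [0.011, 0.94, 0.341, 0.007]
contact_force: [0.5, -4.2, -1.2]
opening: 0.002
t 11.1 TCP stop [-0.044  -0.2398  0.028 ] F [ 0.60818158 -4.18570366] -1.2 open 0.0 q [-0.5   0.61  1.69  0.64  1.27 -2.38]
turn deg [-0.1  0.2  0.2] | 0.3 shift cm, final axes [0.1  8.79 7.38] current axes [0.1  8.8  7.36]
time: 11.5
eef_pos: [0.6402, -0.0512, 0.028]
tcp_rot: [0.011, 0.939, 0.343, 0.006]
contact_force: [-0.1, -3.2, -1.3]
opening: -0.002
t 11.5 TCP stop [-0.0448 -0.2099  0.028 ] F [-0.01741588 -3.20151475] -1.3 open -0.0 q [-0.46  0.6   1.71  0.67  1.25 -2.36]
turn deg [0.1 0.1 0.2] | 0.2 shift cm, final axes [0.02 6.5  5.46] current axes [0.01 6.49 5.47]
```

View pics/a8.png

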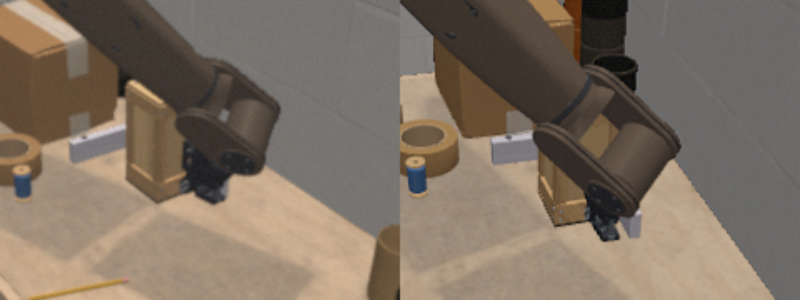

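```bash
python3 -m crank '[[1,0,0.55,0.45,0,0,0],[1,0,0.55,0.45,0,0,0],[1,0,0.55,0.45,0,0,0],[1,0,0.55,0.45,0,0,0],[1,0,0.55,0.45,0,0,0]]'
python3 go.py y 40 -.045 -.125 .028
python3 - <<'E'
from plant import *
import cv2,numpy as np
a=read_camera("scene")["color"][120:230,270:390];b=read_camera("side")["color"][140:250,270:390]
cv2.imwrite("pics/a9.png",cv2.resize(np.hstack([a,b])[:,:,::-1],(800,367),interpolation=cv2.INTER_CUBIC))
E
```

```text
time: 12.1
eef_pos: [0.6411, -0.0157, 0.0286]
tcp_rot: [0.011, 0.939, 0.343, 0.006]
contact_force: [0.9, -3.4, -2.5]
opening: 0.0
t 12.1 TCP stop [-0.0448 -0.1743  0.0286] F [ 0.98741075 -3.37565105] -2.5 open 0.0 q [-0.41  0.58  1.73  0.69  1.22 -2.33]
turn deg [0.1 0.1 0.2] | 0.2 shift cm, final axes [0.02 3.74 3.21] current axes [0.01 3.73 3.22]
```

View pics/a9.png

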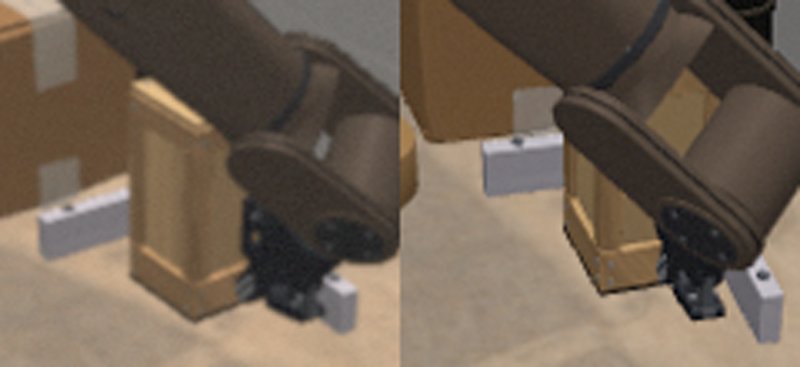

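```bash
python3 - <<'E'
from ct import *
o=np.array([-.4,-.4])
f=lambda D:{k:np.array(v)+o for k,v in D.items()}
tilt(f(dict(n=(328.5,216),l=(309,204))),f(dict(n=(331,228),l=(319.8,208.4))),
f(dict(l=(309.3,145.5),n=(332,161.5))),{})
E
```

```text
bottom [-0.051  -0.1058] yaw rel 0.084 res [-0.1  0.4 -0.2 -1.4  0.2  0.4 -0.1  0. ]
top [-0.0581 -0.1238] yaw rel 0.112 res [ 0.3  2.2 -0.3 -1.4]
```

```bash
python3 -m crank '[[1,0,-0.8,-0.65,0,0,0],[1,1.5,-0.2,-0.2,0,0,0],[1,2,0,0,0,0,0],[1,0,0.55,0.45,0,0,0],[1,0,0.55,0.45,0,0,0]]'
python3 go.py y 40 -.08 -.125 .028
python3 -m crank '[[1,0,0.5,0.45,0,0,0],[1,0,0.5,0.45,0,0,0],[1,0,0.5,0.45,0,0,0]]'
python3 go.py y 40 -.08 -.125 .028
python3 - <<'E'
from plant import *
import cv2,numpy as np
a=read_camera("scene")["color"][120:230,270:390];b=read_camera("side")["color"][140:250,270:390]
cv2.imwrite("pics/b1.png",cv2.resize(np.hstack([a,b])[:,:,::-1],(800,367),interpolation=cv2.INTER_CUBIC))
E
```

```text
time: 12.8
eef_pos: [0.6066, -0.0149, 0.0293]
tcp_rot: [0.011, 0.939, 0.342, 0.006]
contact_force: [-3.4, -6.9, 1.2]
opening: -0.003
t 12.8 TCP stop [-0.0793 -0.1744  0.0293] F [-3.22086822 -6.98541394] 1.2 open -0.0 q [-0.43  0.53  1.82  0.69  1.2  -2.37]
turn deg [0.1 0.2 0.2] | 0.2 shift cm, final axes [0.07 3.71 3.27] current axes [0.07 3.7  3.28]
time: 13.1
eef_pos: [0.608, 0.0044, 0.0289]
tcp_rot: [0.01, 0.94, 0.341, 0.007]
contact_force: [-2.5, -8.1, 4.2]
opening: 0.006
t 13.1 TCP stop [-0.0784 -0.155   0.0289] F [-2.29021118 -8.16179715] 4.2 open 0.01 q [-0.4   0.52  1.83  0.7   1.18 -2.35]
turn deg [-0.1  0.2  0.3] | 0.4 shift cm, final axes [0.16 2.24 2.  ] current axes [0.15 2.25 2.  ]
```

View pics/b1.png

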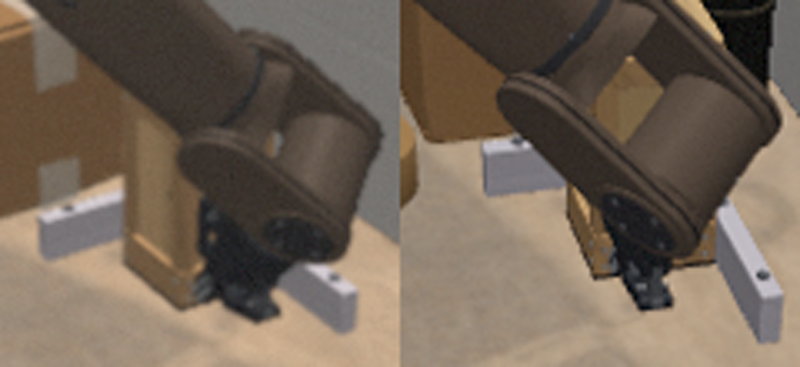

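```bash
python3 - <<'E'
from ct import *
o=np.array([-.4,-.4])
f=lambda D:{k:np.array(v)+o for k,v in D.items()}
tilt(f(dict(n=(326.1,212.4),l=(306.9,198.6))),f(dict(n=(329.1,223.4),l=(320.4,203.9),r=(364.8,218.6))),
f(dict(l=(309.3,145.5),n=(332,161.5))),{})
E
```

```text
bottom [-0.0472 -0.0863] yaw rel 0.02 res [-1.6  0.6  0.   0.2  0.3  0.2 -0.1 -0.2  0.7 -0.2]
top [-0.0581 -0.1238] yaw rel 0.112 res [ 0.3  2.2 -0.3 -1.4]
```

```bash
python3 -m crank '[[1,-0.5,-0.5,-0.4,0,0,0],[1,-1,0,0,0,0,0],[1,0,0.5,0.4,0,0,0],[1,0,0.5,0.4,0,0,0],[1,0,0.5,0.4,0,0,0]]'
python3 go.py y 40 -.065 -.122 .028
python3 -m crank '[[1,0,0.45,0.4,0,0,0],[1,0,0.45,0.4,0,0,0]]'
python3 go.py y 40 -.065 -.122 .028
```

```text
time: 13.8
eef_pos: [0.6228, 0.0171, 0.0287]
tcp_rot: [0.011, 0.94, 0.341, 0.007]
contact_force: [-1.1, -6.5, 1.4]
opening: 0.002
t 13.8 TCP stop [-0.0639 -0.142   0.0287] F [-0.93195252 -6.52621364] 1.4 open 0.0 q [-0.37  0.54  1.8   0.71  1.18 -2.33]
turn deg [-0.1  0.2  0.2] | 0.3 shift cm, final axes [0.11 1.49 1.34] current axes [0.11 1.49 1.34]
time: 14.0
eef_pos: [0.6231, 0.029, 0.0287]
tcp_rot: [0.011, 0.94, 0.341, 0.007]
contact_force: [-1.4, -7.3, 3.6]
opening: 0.004
t 14.0 TCP stop [-0.064  -0.13    0.0287] F [-1.21121497 -7.33368654] 3.6 open 0.0 q [-0.35  0.54  1.81  0.72  1.17 -2.32]
turn deg [-0.1  0.2  0.2] | 0.3 shift cm, final axes [0.1  0.57 0.57] current axes [0.1  0.58 0.57]
```

```bash
python3 -m crank '[[1,0,0.3,0.25,0,0,0],[1,0,0.25,0.25,0,0,0]]'
python3 go.py y 40 -.065 -.122 .028
python3 -m crank '[[1,0,0.2,0.15,0,0,0]]'
python3 go.py y 40 -.065 -.122 .028
python3 - <<'E'
from plant import *
import cv2,numpy as np
a=read_camera("scene")["color"][120:230,270:390];b=read_camera("side")["color"][140:250,270:390]
cv2.imwrite("pics/b2.png",cv2.resize(np.hstack([a,b])[:,:,::-1],(800,367),interpolation=cv2.INTER_CUBIC))
E
```

```text
time: 14.2
eef_pos: [0.6233, 0.0364, 0.0286]
tcp_rot: [0.01, 0.94, 0.341, 0.007]
contact_force: [-1.9, -7.9, 4.0]
opening: -0.001
t 14.2 TCP stop [-0.0639 -0.1227  0.0286] F [-1.69557029 -7.94638543] 4.0 open -0.0 q [-0.34  0.53  1.81  0.73  1.16 -2.31]
turn deg [-0.1  0.2  0.3] | 0.4 shift cm, final axes [0.11 0.01 0.09] current axes [0.11 0.01 0.09]
time: 14.3
eef_pos: [0.6234, 0.0389, 0.0287]
tcp_rot: [0.011, 0.94, 0.341, 0.007]
contact_force: [-1.7, -6.4, 2.5]
opening: 0.002
t 14.3 TCP stop [-0.0639 -0.1202  0.0287] F [-1.53433256 -6.4417252 ] 2.5 open 0.0 q [-0.34  0.53  1.81  0.73  1.16 -2.31]
turn deg [-0.1  0.2  0.3] | 0.3 shift cm, final axes [ 0.11 -0.18 -0.07] current axes [ 0.11 -0.18 -0.07]
```

View pics/b2.png

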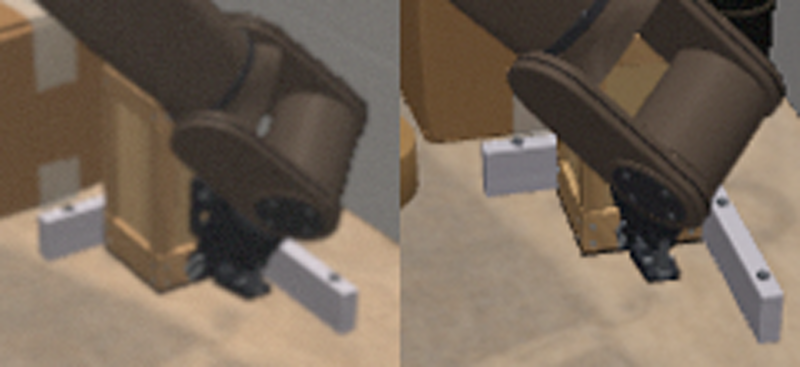

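```bash
python3 -m crank '[[1,0,0.2,0.15,0,0,0]]'
python3 -m crank '[[1,0,0.2,0.15,0,0,0]]'
python3 -m crank '[[1,0,0.2,0.15,0,0,0]]'

```

```text
time: 14.5
eef_pos: [0.6234, 0.0412, 0.0287]
tcp_rot: [0.011, 0.94, 0.341, 0.007]
contact_force: [-0.9, -7.5, 2.4]
opening: 0.002
time: 14.6
eef_pos: [0.6234, 0.0438, 0.0287]
tcp_rot: [0.011, 0.94, 0.341, 0.007]
contact_force: [-0.6, -9.9, 2.8]
opening: -0.0
time: 14.7
eef_pos: [0.6244, 0.0443, 0.0288]
tcp_rot: [0.011, 0.941, 0.339, 0.008]
contact_force: [-1.2, -17.6, 2.7]
opening: -0.0
```

```bash
python3 -m crank '[[1,0,0.1,0.1,0,0,0],[1,0,-0.8,-0.65,0,0,0],[1,0,-2,-1.6,0,0,0],[1,0,-2,-4,0,0,0],[1,1,-2,-4.5,0,0,0]]'
python3 -m crank '[[1,2.5,-2,-3,0,0,0],[1,3,-1,-3,2,0,0],[1,3,0,-3,4,0,0],[1,3,0,0,6,0,0],[1,3,0,0,7,0,0]]'
python3 go.py x 30 -.2 -.06 .1
python3 - <<'E'
from plant import *
import cv2,numpy as np
a=read_camera("scene")["color"][110:230,270:390];b=read_camera("side")["color"][130:250,270:390]
cv2.imwrite("pics/b3.png",cv2.resize(np.hstack([a,b])[:,:,::-1],(800,400),interpolation=cv2.INTER_CUBIC))
E
```

```text
time: 15.2
eef_pos: [0.6091, -0.071, 0.0661]
tcp_rot: [0.01, 0.939, 0.344, 0.004]
contact_force: [0.8, 0.7, 0.5]
opening: 0.0
time: 15.7
eef_pos: [0.4621, -0.1492, 0.1171]
tcp_rot: [0.013, 0.983, 0.181, 0.005]
contact_force: [0.7, 1.3, 0.1]
opening: 0.003
t 15.7 TCP stop [-0.2203 -0.3124  0.1171] F [0.66623076 1.31762535] 0.1 open 0.0 q [-0.67  0.11  2.08  0.32  1.19 -2.36]
turn deg [ 20.4 -29.4  -5.4] | 36.2 shift cm, final axes [-0.91 25.24  2.5 ] current axes [-2.01 22.98 10.59]
```

View pics/b3.png

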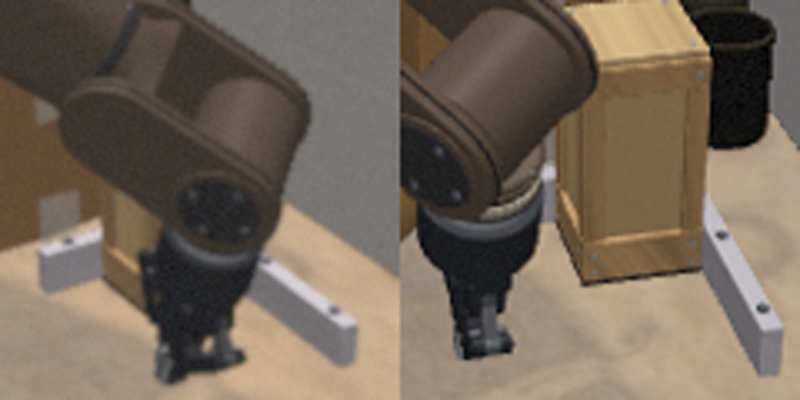

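```bash
python3 -m crank '[[0.3,-1.5,0,0,4.1,-5.9,-1.1],[0.3,-1.5,0,0,4.1,-5.9,-1.1],[0.3,-1.5,0,0,4.1,-5.9,-1.1],[0.3,-1.5,0,0,4.1,-5.9,-1.1],[0.3,-1.5,0,0,4.1,-5.9,-1.1]]'
python3 -m crank '[[0.3,0,0,0,0,0,0]]'
python3 go.py x 30 -.14 -.06 .08
```

```text
time: 16.3
eef_pos: [0.5363, -0.1508, 0.1325]
tcp_rot: [0.012, 0.965, -0.003, 0.261]
contact_force: [-0.2, -0.4, -0.2]
opening: 0.35
time: 16.4
eef_pos: [0.5349, -0.1491, 0.1312]
tcp_rot: [0.011, 0.966, -0.001, 0.259]
contact_force: [-0.0, 0.1, -0.7]
opening: 0.349
t 16.4 TCP stop [-0.1476 -0.3104  0.1312] F [-0.00257971  0.09996672] -0.7 open 0.35 q [-0.57 -0.05  2.24  0.52  0.55 -2.51]
turn deg [ 0.3 -0.   0.1] | 0.3 shift cm, final axes [ 1.91 25.04  4.81] current axes [ 1.87 25.02  4.95]
```

```bash
python3 -m crank '[[0.3,0,3,0,0,0,0],[0.3,0,4,0,0,0,0],[0.3,0,4.5,0,0,0,0],[0.3,0,4.5,0,0,0,0],[0.3,0,4,0,0,0,0]]'
python3 -m crank '[[0.3,0,3,0,0,0,0],[0.3,0,2,0,0,0,0],[0.3,0,0,0,0,0,0]]'
python3 go.py x 30 -.13 -.055 .033
python3 - <<'E'
from plant import *
import cv2,numpy as np
a=read_camera("scene")["color"][80:260,220:420];b=read_camera("side")["color"][80:260,220:420]
cv2.imwrite("pics/b4.png",cv2.resize(np.hstack([a,b])[:,:,::-1],(800,360),interpolation=cv2.INTER_CUBIC))
E
```

```text
time: 16.9
eef_pos: [0.54, 0.0504, 0.1323]
tcp_rot: [0.012, 0.966, -0.002, 0.258]
contact_force: [0.7, -0.7, -0.9]
opening: 0.351
time: 17.2
eef_pos: [0.5412, 0.1008, 0.1322]
tcp_rot: [0.01, 0.966, -0.002, 0.258]
contact_force: [-0.1, -0.9, 0.1]
opening: 0.349
t 17.2 TCP stop [-0.1476 -0.0604  0.1322] F [-0.0767493  -0.90228019] 0.1 open 0.35 q [ 0.   -0.06  2.25 -0.03  0.43 -1.52]
turn deg [ 0.2 -0.1  0.2] | 0.3 shift cm, final axes [3.43 0.54 9.47] current axes [3.41 0.52 9.48]
```

View pics/b4.png

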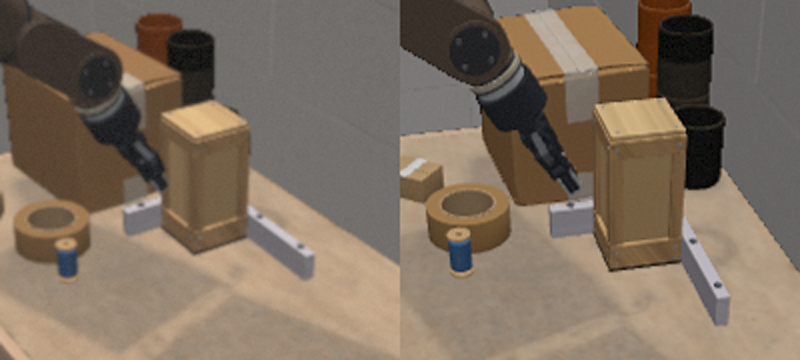

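```bash
python3 - <<'E'
from plant import *
import cv2,numpy as np
a=read_camera("scene")["color"][125:225,290:390];b=read_camera("side")["color"][125:225,300:400]
cv2.imwrite("pics/b5.png",cv2.resize(np.hstack([a,b])[:,:,::-1],(800,400),interpolation=cv2.INTER_CUBIC))
E
```

```text
(no output)
```

View pics/b5.png

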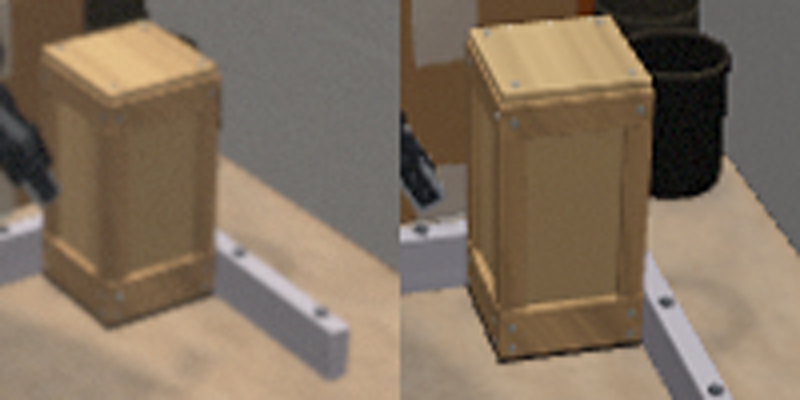

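```bash
python3 - <<'E'
from ct import *
o=np.array([-.4,-.4])
f=lambda D:{k:np.array(v)+o for k,v in D.items()}
tilt(f(dict(n=(317.5,206.75),r=(343.75,197.5),l=(301,193.25))),f(dict(n=(325.5,215.5),r=(360.75,211.25),l=(317.25,197))),
f(dict(l=(300.5,137),n=(318,151),r=(344.75,142.5),b=(327.5,130))),f(dict(l=(317.25,133),n=(325.75,151),r=(363,145.75),b=(352.5,128.75))))
E
```

```text
bottom [-0.0476 -0.0476] yaw rel 0.008 res [-0.1  0.5 -0.   0.9 -0.4  0.1  0.1  0.   0.4 -0.4  0.1 -0.6]
top [-0.0521 -0.0561] yaw rel 0.009 res [-0.6  0.7 -0.  -0.8  1.5 -0.2  0.1  0.4 -1.3 -0.1 -0.7 -1.   1.   0.
  0.4  0.3]
```

```bash
python3 -m crank '[[0.3,0.8,0.2,1.9,0,0,0],[0.3,0.8,0.2,1.9,0,0,0],[0.3,0.8,0.1,1.9,0,0,0],[0.3,0.8,0,1.9,0,0,0],[0.3,0.5,0,1.5,0,0,0]]'
python3 -m crank '[[0.3,0,0,0,0,0,0]]'
python3 go.py x 30 -.12 -.055 .03
```

```text
time: 18.0
eef_pos: [0.554, 0.1032, 0.0396]
tcp_rot: [0.013, 0.968, -0.003, 0.251]
contact_force: [-0.6, -0.3, -0.6]
opening: 0.346
time: 18.1
eef_pos: [0.5562, 0.1035, 0.0416]
tcp_rot: [0.013, 0.967, -0.003, 0.253]
contact_force: [-0.9, -0.9, 0.0]
opening: 0.348
t 18.1 TCP stop [-0.1327 -0.0574  0.0416] F [-0.87648305 -0.9229179 ] 0.0 open 0.35 q [ 0.01  0.16  2.24 -0.08  0.24 -1.46]
turn deg [ 0.  -0.7 -0. ] | 0.7 shift cm, final axes [-0.52  0.24  1.64] current axes [-0.54  0.24  1.63]
```

```bash
python3 -m crank '[[0.3,0,0,0,0,3.5,0],[0.3,0.2,0.2,0.4,0,1,0],[0.3,0.2,0,0.4,0,0,0]]'
python3 go.py x 26 -.118 -.055 .034
```

```text
time: 18.4
eef_pos: [0.5578, 0.1062, 0.0352]
tcp_rot: [0.012, 0.976, -0.002, 0.218]
contact_force: [-0.1, 0.2, 0.1]
opening: 0.351
t 18.4 TCP stop [-0.1313 -0.0546  0.0352] F [-0.10512615  0.19735373] 0.1 open 0.35 q [ 0.02  0.19  2.2  -0.05  0.32 -1.48]
turn deg [ 0.  -0.8  0. ] | 0.9 shift cm, final axes [-1.14 -0.04  0.69] current axes [-1.15 -0.04  0.67]
```

```bash
python3 -m crank '[[0.3,-0.5,0,0.23,0,0,0],[0.3,-0.4,0,0.19,0,0,0]]'
python3 -m crank '[[0.3,-0.3,0,0.14,0,0,0]]'
python3 -m crank '[[0.3,-0.2,0,0.1,0,0,0]]'
python3 -m crank '[[0.3,-0.2,0,0.1,0,0,0]]'
python3 go.py x 26 -.118 -.055 .034
```

```text
time: 18.6
eef_pos: [0.5658, 0.106, 0.0333]
tcp_rot: [0.012, 0.976, -0.002, 0.216]
contact_force: [-0.4, 0.1, 0.3]
opening: 0.351
time: 18.7
eef_pos: [0.5696, 0.1059, 0.0336]
tcp_rot: [0.012, 0.976, -0.002, 0.216]
contact_force: [-0.0, 0.5, 0.0]
opening: 0.35
time: 18.8
eef_pos: [0.5718, 0.1058, 0.0336]
tcp_rot: [0.012, 0.976, -0.002, 0.216]
contact_force: [0.3, -0.7, -1.0]
opening: 0.348
time: 18.9
eef_pos: [0.5734, 0.1058, 0.0332]
tcp_rot: [0.012, 0.977, -0.003, 0.215]
contact_force: [-6.6, 0.7, 5.2]
opening: 0.348
t 18.9 TCP stop [-0.1157 -0.0546  0.0332] F [-6.61586151  0.52950593] 5.2 open 0.35 q [ 0.02  0.22  2.16 -0.05  0.33 -1.49]
turn deg [ 0.  -1.2  0. ] | 1.2 shift cm, final axes [ 0.17 -0.04 -0.18] current axes [ 0.18 -0.04 -0.17]
```

```bash
python3 -m crank '[[0.3,-0.2,0,0.1,0,0,0]]'
python3 -m crank '[[0.3,-0.2,0,0.1,0,0,0]]'
python3 go.py x 26 -.118 -.055 .034
```

```text
time: 19.0
eef_pos: [0.5736, 0.1059, 0.0321]
tcp_rot: [0.012, 0.977, -0.003, 0.212]
contact_force: [-12.3, 0.5, 8.6]
opening: 0.352
time: 19.1
eef_pos: [0.5737, 0.1059, 0.0309]
tcp_rot: [0.012, 0.978, -0.003, 0.21]
contact_force: [-18.3, 0.2, 11.2]
opening: 0.351
t 19.1 TCP stop [-0.1153 -0.0545  0.0309] F [-18.29906916  -0.27215418] 11.2 open 0.35 q [ 0.02  0.23  2.15 -0.05  0.34 -1.49]
turn deg [ 0.  -1.8  0.1] | 1.8 shift cm, final axes [ 0.11 -0.05 -0.39] current axes [ 0.12 -0.05 -0.39]
```

```bash
python3 -m crank '[[0.3,0.4,0,-0.2,0,0,0],[0.3,1.5,0,-0.8,0,0,0],[0.3,-0.5,0,-3,0,0,0],[0.3,-1,0,-4,0,0,0],[0.3,-1,0,-4,0,0,0]]'
python3 -m crank '[[0.3,0,0,0,0,0,0]]'
python3 go.py x 26 -.118 -.055 .034
python3 - <<'E'
from plant import *
import cv2,numpy as np
from h import *
from go import S,R2
A=read_camera("scene");B=read_camera("side")
out=[]
for r,o in((A,(290,125)),(B,(300,125))):
    im=r["color"][o[1]:o[1]+100,o[0]:o[0]+100];out.append(im)
cv2.imwrite("pics/b6.png",cv2.resize(np.hstack(out)[:,:,::-1],(800,400),interpolation=cv2.INTER_CUBIC))
E
```

```text
time: 19.6
eef_pos: [0.5321, 0.1067, 0.1451]
tcp_rot: [0.012, 0.977, -0.002, 0.215]
contact_force: [0.6, -0.3, 1.2]
opening: 0.35
time: 19.7
eef_pos: [0.5368, 0.1071, 0.1523]
tcp_rot: [0.012, 0.975, -0.002, 0.223]
contact_force: [0.5, 0.3, 0.9]
opening: 0.351
t 19.7 TCP stop [-0.1523 -0.0543  0.1523] F [0.49209446 0.31279873] 0.9 open 0.35 q [ 0.02 -0.08  2.21 -0.03  0.57 -1.5 ]
turn deg [ 0.1 -0.3  0.1] | 0.3 shift cm, final axes [ 2.11 -0.07 12.14] current axes [ 2.05 -0.09 12.15]
```

View pics/b6.png

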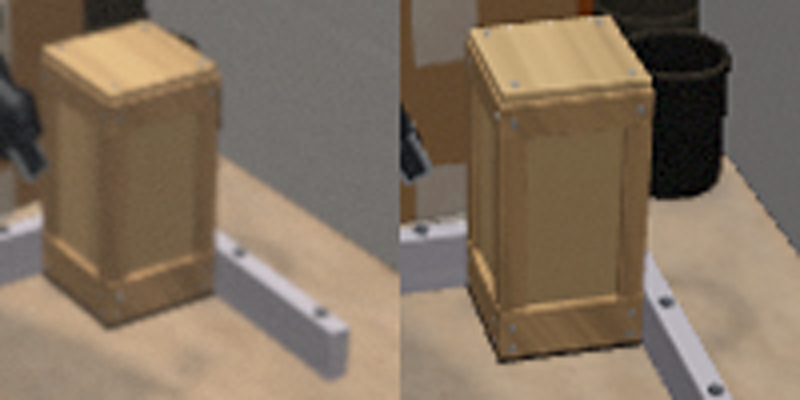

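```bash
python3 -m crank '[[0.3,0,0,-4,0,5.5,0],[0.3,0,0,-4,0,5.5,0],[0.3,0,0,-4,0,5.5,0],[0.3,0,0,-4,0,5.5,0],[0.3,0,0,-4,0,5.5,0]]'
python3 -m crank '[[0.3,-4,0,-1,0,0,0],[0.3,-4,0,0,0,0,0],[0.3,-4,0,0,0,0,0],[0.3,-4,0,0,0,0,0],[0.3,0,0,0,0,0,0]]'
python3 - <<'E'
from plant import *
import cv2
r=read_camera("wrist");cv2.imwrite("pics/w1.png",r["color"][:,:,::-1]);print(get_state()["eef_pos"],r["cam_to_world"].round(3))
E
```

```text
time: 20.3
eef_pos: [0.4845, 0.1079, 0.3365]
tcp_rot: [0.012, 1.0, 0.0, -0.026]
contact_force: [-0.5, 0.3, -0.1]
opening: 0.351
time: 20.8
eef_pos: [0.6485, 0.103, 0.3324]
tcp_rot: [0.013, 1.0, 0.0, -0.027]
contact_force: [-0.6, -0.1, -0.3]
opening: 0.353
[0.64663432 0.10336162 0.33373023] [[ 0.027 -0.971 -0.238  0.581]
 [ 1.     0.026  0.008  0.104]
 [-0.001 -0.238  0.971  0.463]
 [ 0.     0.     0.     1.   ]]
```

View pics/w1.png

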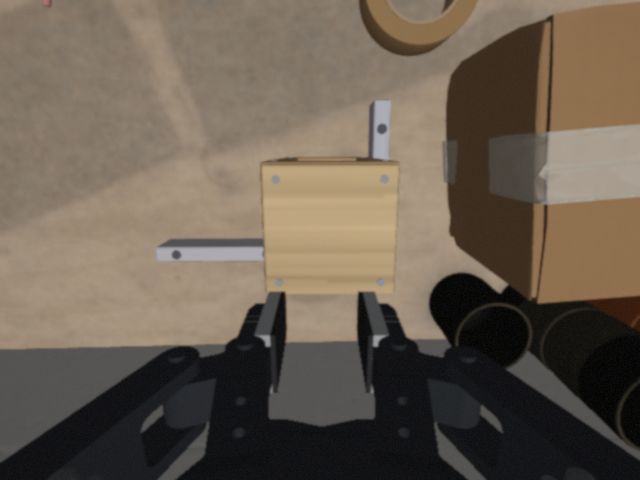

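```bash
python3 - <<'E'
from plant import *
from h import *
for c in ["scene","side"]:
    r=read_camera(c)
    for t in ["brown_tape","round_tin","label_roll","small_box","spool"]:
        for d in place_of(t,c)[:1]: print(c,t,round(d["p"],2),onz(r,*d["location"]).round(3)[:2])
print(sign_off())
E
```

```text
scene round_tin 0.98 [ 0.394 -0.343]
scene label_roll 0.69 [ 0.61  -0.539]
scene small_box 0.92 [0.37  0.361]
scene spool 0.71 [0.396 0.114]
side brown_tape 0.55 [0.412 0.209]
side round_tin 0.81 [ 0.409 -0.336]
side small_box 0.58 [0.356 0.354]
side spool 0.82 [0.397 0.121]
the job is handed in; nothing more can be done
None
```

I pushed the crate into the corner stop, low at its plinth with the tool leaned. It is handed in at about 21 s, and by my checks it is flush against both bars to within a few millimetres.

**How it went:**
1. Two half-open fingertips pushed it towards the back bar, which also turned it square to the stop.
2. One closed fingertip slid it to the side bar. I moved the contact point twice because the crate turned about 0.09 rad on the way.
3. A last two-finger push towards the back bar confirmed it was seated.

**Checks:**
- **Seating:** Both end pushes met a solid stop, at about 18 N each. The hand stayed clear of everything when I handed in.
- **Position:** My fit of the crate's foot before the last push gave (-48, -48) mm and about 0.01 rad of turn, against a goal of (-50, -50) mm. The top fit gave (-52, -56) mm. That disagrees by up to 8 mm, which I put down to reading corners off the picture; the crate looks upright in every view.
- **After the last push:** The pictures from both cameras looked unchanged, and the wrist camera from above showed the crate square to the bars. The contact gaps are hidden under the lid. I did not repeat the push towards the side bar.
- **Other things on the bench:** The detections are within 1 to 2 cm of their first readings, which is about the detectors' own scatter. I did not touch any of them. The label roll was found in only one of the two final views, and so was the brown tape.

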